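# Square up a planter post and hold it

## Robot

A 6-joint arm with a two-finger parallel gripper is mounted at the origin on the work surface. World frame = base frame: x ahead of the robot, y to its left, z up, the work surface at z = 0. Lengths are in m, angles in degrees, forces in N, time in s.
With the tool pointing down it reaches from about 0.325 to 0.775 m from the base axis. Payload 5.5 kg.
Tool frame: the origin (TCP) lies on the centre line of the jaws, within the pads' length; the fingertips stand 25 mm ahead of it and the grasp point (between the pads) lies 6 mm ahead of it; z points along the fingers, y is the line along which they close (so a half turn about z gives the same grasp; the last joint's range is limited). The gripper opens to 85 mm and grips with 20 to 120 N. Pads are 22 mm wide; open, the fingers measure 114 mm over their backs; the gripper's body (76 mm by 85 mm) begins 54 mm behind the grasp point. The pads swing forward as they close: fully open they stand 13 mm farther back than shut.
Start: joints at [61.209, 5.22, 70.514, -0, 104.267, -3.249], TCP at [0.259, 0.541, 0.256] pointing down, gripper open.
Joint ranges: [-164.24, 164.24], [-49.07, 125.15], [9.68, 141.18], [-86.29, 266.29], [3.28, 154.24], [-151.56, 151.56]. Speed limits (degrees/s): [147.25, 147.25, 172.46, 180, 180, 180].

## Interface

Orientations are given as [roll, pitch, yaw] about the fixed x, y, z axes, in that order (R = Rz(yaw) Ry(pitch) Rx(roll)).
In Python, from bench import r, cams gives the robot as it stands. The module is installed in compiled form; this text tells all that it offers.
- The arm moves only by the tool jog_arm, never from a script. Its arguments are lists of equal length, an entry for each row: "xyz": the shift along the world's x, y, z in units of 50 mm (1.0 is 50 mm), a list of three; "turn": the turn about the world's z in units of 5 degrees (1.0 is 5 degrees). In form: {"xyz": [[tx, ty, tz], ...], "turn": [turn, ...]}. A call has 1 to 10 rows; each row shifts and turns the commanded pose from where the row before left it; what a row does not reach is not made up. A row lasts 1/10 s, in which the tool goes at most 50 mm and 8.59 degrees, less where a joint would pass 70% of its speed; a pose out of reach is approached as far as the arm can. A call is refused whole if a number of a shift passes 1 or a number of a turn 1, either way. A call with a gripper value outside its range is refused whole. "gripper" is the opening, from 0 (shut) to 1 (fully open), set as the call begins (left out, the last holds). The fingers move at their own pace and stop on an object; "force" is the grip in N (left out, the last holds). Time passes only in rows, so rows that do not move let the fingers close. It gives the time, the measured TCP pose, the force, the opening and the grip force at its end, in the units of the state.
- r.observe(): the state, without advancing time (a new reading comes with each control period).
- cams.camera(name): name is "scene" or "side" or "wrist"; returns the picture (384x512x3 uint8, red, green, blue); there is no depth.
- cams.camera_info(name): a dict with "fx", "fy", "cx", "cy" (pixels), "D" ([k1, k2, p1, p2, k3] as OpenCV has them; the pictures are not rectified), "rvec" (rotation vector, rad) and "tvec" (3), from world to camera coordinates, as OpenCV has them. Camera axes: x right, y down, z forward; pixel columns grow to the right and rows downward; lengths in m; the calibration is good to about 2 mm. A picture is of the moment at which its call begins: read the wrist's pose just before it. camera_info takes no time and is no camera call; for the wrist camera it gives the pose at the moment of the call.
- r.finish_job(): hands the job in; it is judged then, once.
The state is a dict: "time": time; "joints": joint angles; "joint_vel": joint speeds; "joint_torque": joint torques, N m; "eef_pos": TCP position; "ee_rot": TCP orientation; "contact_force": force on the tool from outside, world axes, zero at the start; "torque": the same for the moment, N m; "opening": finger opening in m; "grip_force": force on a finger pad.
Only numpy, scipy, OpenCV 4.12 (cv2) and the standard library are available. Lean on these libraries where they do the work, as an engineer would, in place of code of your own. Each camera call takes 0.05 s, during which the arm holds its last target. There are 200 camera calls.

## Task

The planter's post is on one screw and leans in over its bottom plate. Pick up the try square, set its wooden stock on the plate inside the corner, centred on the post, and press it gently home until it is flat on the plate and flush against the post, which brings the post square; move the post only with the square, not with the gripper, and leave the other things on the table alone. Finish still gripping the square and pressing it there, so that the second screw can be driven: do not let go.

Things in the scene. Friction and masses are not known exactly. Their poses are not given: they have to be found in the camera images.
- square: Try square standing loose on its stock, 0.15 to 0.3 kg: beech stock 140 long x 22 thick x 44 high; steel blade 28 wide x 3 thick rises from one end to 198 above the underside. Origin: outer corner (heel) at the blade end, on the underside, mid-thickness. +x along the stock away from the blade, y across the thickness, +z up the blade. Outer faces for the corner: underside z = 0, blade-end face x = 0.
- stock_grip (a point): Point inside the stock for gripping across its 22 mm thickness: 95 along x from the heel, 28 above the underside, axes as square; 67 clear of the blade, to leave the gripper's body room.
- blade_tip (a point): Top of the blade's outer edge, 198 above the heel.
- plate: Planter's bottom plate, softwood 320 long x 94 wide x 32 thick, fixed on a plywood board on a mat; its top is 52 above the table. Cleats beside it end 14 below its top. Origin: at table level, 52 below the inside corner. +x runs along the plate away from the post (248 mm free), y across, +z up. The square starts off to the plate's free end, heading as the plate within 50 degrees.
- corner (a point): The inside corner, on the plate's top at the foot of the post's inner face, mid-width; axes as plate. The square's heel belongs here, its x and z along these x and z.
- post_top (a point): Top of the post's inner face, mid-width. The post is softwood 44 (along the plate, x -44 to 0) x 69 wide x 220 high; x points out of its inner face, z up along it.
- post (a joint): Lean of the post, rad: 0 is square to the plate, positive leans in over the plate (towards its +x). Starts at 0.08 to 0.16 (top up to 36 mm past the corner). Rocks about the foot of its inner face; friction 0.15 N m, springs back towards 0.11 with 4 N m/rad: about 3 N at the blade's top brings it square, and it leans in again when let go. Can be overpushed to -0.05.
- mug: Bystander: red plastic mug, 78 across, 90 high, loose. Origin: centre of its underside.
- glue: Bystander: white glue bottle, 56 across, 150 high, loose. Origin: centre of its underside.
- screw_tub: Bystander: open grey tub of screws, 110 x 80 x 35 high, loose. Origin: centre of its underside.

How it is judged:
By the outcome, as a careful person would: the job done as asked, in the order asked, and still so for the second after the job is handed in, while the arm keeps its last pose, push and grip.
It also fails if it takes over 40 s, if anything falls off the work surface, if the arm or the gripper's body presses on something with over 40 N, if the wrist force passes 120 N, or if a joint passes its speed limit or range.

## Working session

There is one attempt and no reset: what is moved stays moved. The work goes in short steps, Python scripts to look and compute and a tool call to move; the robot and the scene stay as the last step left them, time stands still between calls to the robot, and variables do not carry over. Pictures are saved under pics/ and viewed, at most 10 in all, crops included, and the job is handed in when it is done.

Besides the shell and the picture viewer there is one more tool, called after ">>>" as name(argument=value, ...), one argument or row to a line, values as JSON. jog_arm: Moves the arm, as the interface text tells. Its arguments: {"type":"object","properties":{"xyz":{"type":"array"},"turn":{"type":"array"},"gripper":{"type":"number"},"force":{"type":"number"}},"required":["xyz","turn"]}

```bash
mkdir -p pics; cat > h.py <<'E'
import numpy as np, cv2
from bench import r, cams
def snap(n,f):
    im=cams.camera(n); cv2.imwrite(f'pics/{f}.png',cv2.cvtColor(im,cv2.COLOR_RGB2BGR)); return im
def cal(n):
    i=cams.camera_info(n); K=np.array([[i['fx'],0,i['cx']],[0,i['fy'],i['cy']],[0,0,1]],float)
    return K,np.array(i['D'],float),np.array(i['rvec'],float).reshape(3),np.array(i['tvec'],float).reshape(3)
def ray(n,px,c=None):
    K,D,rv,t=c or cal(n); R=cv2.Rodrigues(rv)[0]
    u=cv2.undistortPoints(np.array(px,float).reshape(-1,1,2),K,D).reshape(-1,2)
    return -R.T@t,(R.T@np.c_[u,np.ones(len(u))].T).T
def onz(n,px,z,c=None):
    o,d=ray(n,px,c); return o+d*((z-o[2])/d[:,2])[:,None]
def tri(a,pa,b,pb):
    o1,d1=ray(a,pa);o2,d2=ray(b,pb);out=[]
    for x,y in zip(d1,d2):
        s=np.linalg.lstsq(np.c_[x,-y],o2-o1,rcond=None)[0]; p=o1+s[0]*x;q=o2+s[1]*y
        out.append([*(p+q)/2,np.linalg.norm(p-q)])
    return np.array(out)
def proj(n,P,c=None):
    K,D,rv,t=c or cal(n); return cv2.projectPoints(np.array(P,float).reshape(-1,1,3),rv,t,K,D)[0].reshape(-1,2)
E
python3 - <<'E'
from h import *
np.set_printoptions(precision=4,suppress=True)
a=snap('scene','s1');b=snap('side','d1');c=snap('wrist','w1')
for n in('scene','side','wrist'):
    K,D,rv,t=cal(n);R=cv2.Rodrigues(rv)[0];print(n,K[0,0],-R.T@t,R[2])
print(r.observe())
E
```

```text
scene 373.5429333789144 [ 1.1179 -0.0079  1.0958] [-0.5519  0.0369 -0.8331]
side 397.1153267427949 [ 0.0317 -0.8386  1.0104] [ 0.3607  0.6708 -0.648 ]
wrist 294.4347769525619 [0.1865 0.5767 0.3733] [ 0.2759 -0.1336 -0.9518]
{'time': 0.15, 'joints': array([ 61.2089,   5.2565,  70.5669,  -0.0017, 104.2669,  -3.2479]), 'joint_vel': array([ 0.0453, -0.1234, -0.2041, -0.0553,  0.1137,  0.0149]), 'joint_torque': array([  0.0026, -45.9372, -41.8528,   0.0001,   0.0095,   0.    ]), 'eef_pos': array([0.2586, 0.5412, 0.2554]), 'ee_rot': array([-179.9098,   -0.0035,  154.4564]), 'contact_force': array([0.1983, 0.1542, 0.2474]), 'torque': array([ 0.0102, -0.0112, -0.0222]), 'grip_force': 0.0, 'opening': 0.08528866070056532}
```

View pics/s1.png

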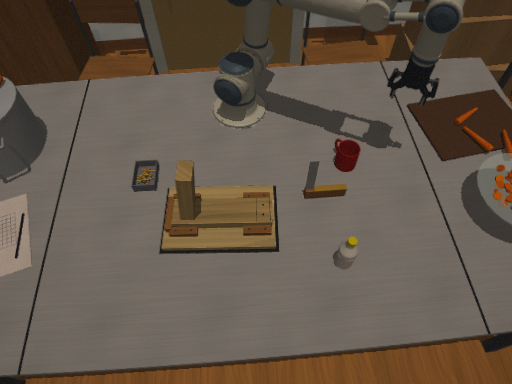

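View pics/d1.png

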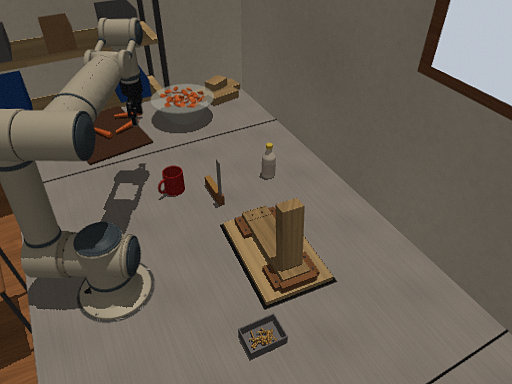

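The scene view shows the post (187,190), the plate running right to about (270,212), the square with its stock at (305–346,190) and blade up at its left end, the mug (346,156) and the glue (347,252). The side view shows the same things from the other side. Next I'll enlarge both.

```bash
python3 - <<'E'
import cv2
a=cv2.imread('pics/s1.png')[140:280,155:375];cv2.imwrite('pics/s1c.png',cv2.resize(a,None,fx=3.6,fy=3.6,interpolation=cv2.INTER_CUBIC))
a=cv2.imread('pics/d1.png')[140:310,150:340];cv2.imwrite('pics/d1c.png',cv2.resize(a,None,fx=3.5,fy=3.5,interpolation=cv2.INTER_CUBIC))
E
```

```text
(no output)
```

View pics/s1c.png

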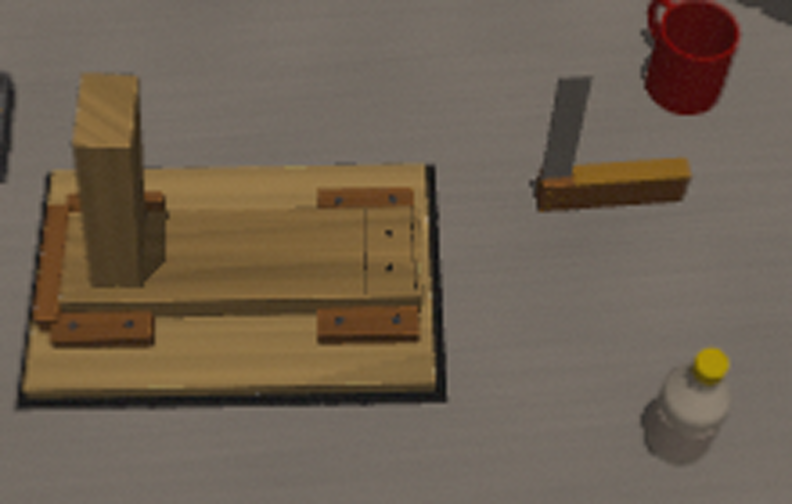

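View pics/d1c.png

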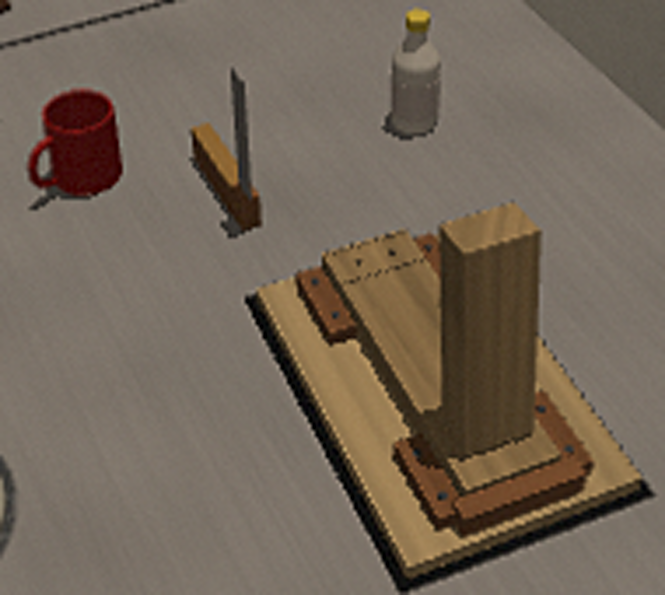

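Both views agree. In the scene crop the plate's top near edge runs (58,300)–(420,303), its free end goes up to (413,207), and the post's near foot is at (143,286). The stock's underside near edge runs (538,211)–(688,198), and the blade top spans (558–592,78).

```bash
python3 - <<'E'
from h import *
np.set_printoptions(precision=4,suppress=True)
S=lambda *p:(np.array(p)+.5)/3.6-.5+[155,140]
T=lambda *p:(np.array(p)+.5)/3.5-.5+[150,140]
P=onz('scene',S([58,300],[420,303],[413,207],[143,286]),.052);print('plate nearL nearR farR, postfoot near\n',P)
print('len',np.linalg.norm(P[0]-P[1]),'wid',np.linalg.norm(P[1]-P[2]),'yaw',np.degrees(np.arctan2(*(P[1]-P[0])[1::-1])))
Q=onz('side',T([324,257],[408,232]),.052);print('side plate end far(-x), (+x)\n',Q,np.linalg.norm(Q[0]-Q[1]))
print('stock bottom near',B:=onz('scene',S([538,211],[688,198]),0)); print('stock top near/far',X:=onz('scene',S([540,180],[690,172],[688,158]),.044))
for b in(B,X): print(np.linalg.norm(b[1]-b[0]),np.degrees(np.arctan2(*(b[1]-b[0])[1::-1])))
print('tip',onz('scene',S([558,78],[592,78]),.198),onz('side',T([234,68],[243,80]),.198))
print('side stock top end', onz('side',T([193,128],[210,124],[260,195],[243,200]),.044),'bot',onz('side',T([245,230],[261,223]),0))
print('posttop',tri('scene',S([78,147],[140,147],[138,76],[84,76]),'side',T([540,233],[513,203],[441,225],[470,250])))
print('mug',onz('scene',S([700,22],),.09),'glue',onz('scene',S([711,360]),.15))
print('posttop z .272',onz('scene',S([140,147],[138,76]),.271))
E
```

```text
plate nearL nearR farR, postfoot near
 [[ 0.5409 -0.2438  0.052 ]
 [ 0.5707  0.0732  0.052 ]
 [ 0.4718  0.0769  0.052 ]
 [ 0.5331 -0.1689  0.052 ]]
len 0.31833409176787597 wid 0.09898787269201818 yaw 84.63213173739176
side plate end far(-x), (+x)
 [[0.47   0.0726 0.052 ]
 [0.5627 0.0664 0.052 ]] 0.09289616113548524
stock bottom near [[0.4545 0.2    0.    ]
 [0.4525 0.3465 0.    ]]
stock top near/far [[0.4475 0.1986 0.044 ]
 [0.4509 0.3403 0.044 ]
 [0.4351 0.3418 0.044 ]]
0.14660877496044092 90.77722316382255
0.14176473905951043 88.64129359425336
tip [[0.4458 0.1989 0.198 ]
 [0.4483 0.2274 0.198 ]] [[0.4451 0.2201 0.198 ]
 [0.4449 0.1974 0.198 ]]
side stock top end [[0.4364 0.3361 0.044 ]
 [0.4562 0.3341 0.044 ]
 [0.4558 0.1968 0.044 ]
 [0.4365 0.1977 0.044 ]] bot [[0.4369 0.1989 0.    ]
 [0.4569 0.2012 0.    ]]
posttop [[ 0.5335 -0.1865  0.2697  0.0032]
 [ 0.5359 -0.1414  0.266   0.0056]
 [ 0.4694 -0.1422  0.269   0.0022]
 [ 0.4709 -0.1831  0.2754  0.0028]]
mug [[0.3092 0.3721 0.09  ]] glue [[0.6911 0.2847 0.15  ]]
posttop z .272 [[ 0.5372 -0.1387  0.271 ]
 [ 0.47   -0.1411  0.271 ]]
```

>>> jog_arm(
  xyz=[
    [0.375,-0.5,0],
    [0.375,-0.5,0],
    [0.375,-0.5,0],
    [0.375,-0.5,0],
    [0.375,-0.5,0],
    [0.375,-0.5,0],
    [0.375,-0.5,0],
    [0.375,-0.5,0],
    [0.375,-0.5,0],
    [0.375,-0.45,0],
  ],
  turn=[-1,-1,-1,-1,-1,-1,-1,-1,-1,-1],
)

```text
time: 1.15
eef_pos: [0.4468, 0.2926, 0.256]
ee_rot: [-180.0, 0.0, 104.2]
contact_force: [0.3, 0.5, -0.0]
opening: 0.0853
grip_force: 0.0
```

>>> jog_arm(
  xyz=[
    [0,0,-0.4],
    [0,0,-0.4],
    [0,0,-0.4],
    [0,0,0],
    [0,0,0],
  ],
  turn=[-1,-1,-1,0,0],
)

```text
time: 1.65
eef_pos: [0.446, 0.2938, 0.1962]
ee_rot: [-179.9, 0.0, 89.6]
contact_force: [0.6, -0.5, 0.9]
opening: 0.0856
grip_force: 0.0
```

```bash
python3 - <<'E'
from h import *
np.set_printoptions(precision=4,suppress=True)
s=r.observe();print(s['time'],s['eef_pos'],s['ee_rot'])
c=cal('wrist');im=snap('wrist','w2')
np.save('w2c.npy',np.concatenate([c[0].ravel(),c[1],c[2],c[3]]))
h,t=np.array([.4462,.1985,0]),np.radians(89.5)
P=[]
for l in(0.028,.14):
  for w in(-.011,.011): P.append(h+[l*np.cos(t)-w*np.sin(t),l*np.sin(t)+w*np.cos(t),.044])
print(proj('wrist',P,c))
E
```

```text
1.65 [0.446  0.2938 0.1962] [-179.9491    0.0275   89.594 ]
[[269.281  242.5521]
 [247.9028 242.486 ]
 [271.301  132.817 ]
 [247.1695 132.736 ]]
```

View pics/w2.png

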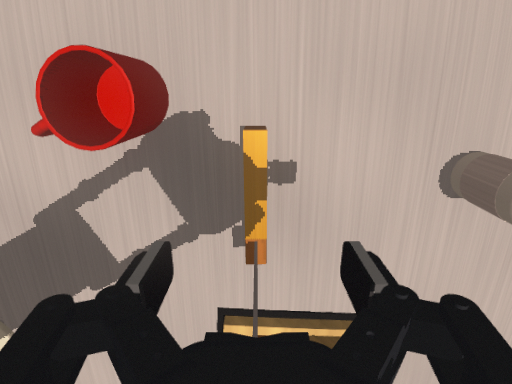

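The wrist view shows the stock top from (255,129) to (257,241), with the blade edge-on below it, slightly left of where I predicted. I'll measure it with a mask.

```bash
python3 - <<'E'
from h import *
np.set_printoptions(precision=4,suppress=True)
v=np.load('w2c.npy');c=(v[:9].reshape(3,3),v[9:14],v[14:17],v[17:20])
im=cv2.imread('pics/w2.png');hsv=cv2.cvtColor(im,cv2.COLOR_BGR2HSV)
m=cv2.inRange(hsv,(10,150,60),(28,255,255));m[:110]=0;m[270:]=0;m[:,:225]=0;m[:,290:]=0
L=[];R=[];rows=range(136,234,4)
for y in rows:
    x=np.where(m[y])[0];L.append([x.min()-.5,y]);R.append([x.max()+.5,y])
A=onz('wrist',L,.044,c);B=onz('wrist',R,.044,c)
print('width',np.median(np.linalg.norm(A-B,axis=1)));M=(A+B)/2
p=np.polyfit(M[:,1],M[:,0],1);print('yaw',90-np.degrees(np.arctan(p[0])),'x at y=.2935',np.polyval(p,.2935))
x=(L[0][0]+R[0][0])/2
ys=np.where(m[:,int(x)])[0];print(ys.min(),ys.max(),onz('wrist',[[x,ys.min()],[x,241],[x,130]],.044,c))
E
```

```text
width 0.02181800142886054
yaw 90.18321940521606 x at y=.2935 0.4432710829348107
129 241 [[0.4431 0.3419 0.044 ]
 [0.4422 0.2283 0.044 ]
 [0.4431 0.341  0.044 ]]
```

>>> jog_arm(
  xyz=[
    [-0.05,0.03,-0.4],
    [0,0,-0.4],
    [0,0,-0.4],
    [0,0,-0.4],
    [0,0,-0.4],
    [0,0,-0.4],
    [0,0,-0.4],
    [0,0,-0.3],
    [0,0,-0.14],
    [0,0,0],
  ],
  turn=[0.1,0,0,0,0,0,0,0,0,0],
)

```text
time: 2.7
eef_pos: [0.4435, 0.2953, 0.0339]
ee_rot: [-180.0, 0.0, 90.0]
contact_force: [-0.4, 0.3, 0.2]
opening: 0.0854
grip_force: 0.0
```

>>> jog_arm(
  xyz=[
    [0,0,0],
    [0,0,0],
    [0,0,0],
    [0,0,0],
    [0,0,0],
    [0,0,0],
    [0,0,0],
    [0,0,0],
  ],
  turn=[0,0,0,0,0,0,0,0],
  gripper=0,
  force=60,
)

```text
time: 3.5
eef_pos: [0.4441, 0.2956, 0.0349]
ee_rot: [179.9, -0.0, 90.0]
contact_force: [0.0, 0.9, 4.5]
opening: 0.0211
grip_force: 59.7
```

>>> jog_arm(
  xyz=[
    [0,0,0.2],
    [0,0,0.4],
    [0,0,0.5],
    [0,0,0.5],
    [0,0,0.5],
    [0,0,0.5],
    [0,0,0.5],
    [0,0,0.5],
    [0,0,0.4],
    [0,0,0],
  ],
  turn=[0,0,0,0,0,0,0,0,0,0],
)

```text
time: 4.5
eef_pos: [0.4443, 0.2957, 0.2376]
ee_rot: [179.8, -0.1, 90.0]
contact_force: [0.4, -0.4, -1.3]
opening: 0.0209
grip_force: 59.2
```

>>> jog_arm(
  xyz=[
    [0.1,-0.3,0],
    [0.2,-0.6,0],
    [0.2,-0.7,0],
    [0.2,-0.8,0],
    [0.2,-0.8,0],
    [0.2,-0.8,0],
    [0.1,-0.6,0],
    [0.1,-0.3,0],
    [0,0,0],
    [0,0,0],
  ],
  turn=[-0.1,-0.1,-0.1,-0.1,-0.1,-0.1,-0.1,-0.1,0,0],
)

```text
time: 5.5
eef_pos: [0.5083, 0.0505, 0.2332]
ee_rot: [-179.9, -0.0, 85.9]
contact_force: [-0.4, -0.1, -2.0]
opening: 0.0213
grip_force: 58.9
```

```bash
python3 - <<'E'
from h import *
np.set_printoptions(precision=4,suppress=True)
s=r.observe();print(s['time'],s['eef_pos'],s['ee_rot'],s['contact_force'])
c=cal('wrist');im=snap('wrist','w3')
np.save('w3c.npy',np.concatenate([c[0].ravel(),c[1],c[2],c[3]]))
print(proj('wrist',[[.564,.068,.052],[.470,.076,.052],[.5,-.17,.052]],c))
E
```

```text
5.5 [0.5083 0.0505 0.2332] [-179.8801   -0.0266   85.9292] [-0.4493 -0.1388 -2.0309]
[[310.8247 152.1029]
 [219.2112 150.6421]
 [263.1691 336.2493]]
```

View pics/w3.png

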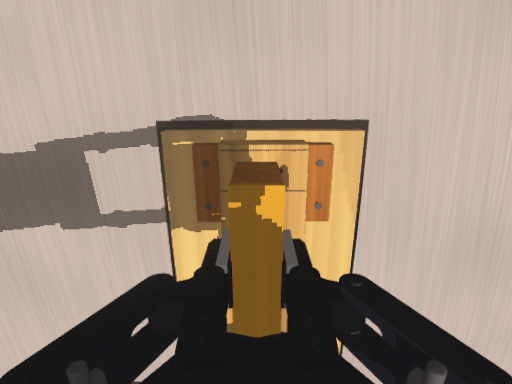

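The wrist view shows the plate's free end at about row 150, its side edges near columns 219 and 307 against the brown cleats, and the held stock in the centre. I'll measure the edges by gradient.

```bash
python3 - <<'E'
from h import *
np.set_printoptions(precision=4,suppress=True)
v=np.load('w3c.npy');c=(v[:9].reshape(3,3),v[9:14],v[14:17],v[17:20])
im=cv2.imread('pics/w3.png').astype(float);g=cv2.GaussianBlur(im[:,:,1],(0,0),.8)
L=[];R=[];rows=range(156,216,3)
for y in rows:
    d=np.abs(np.gradient(g[y]))
    L.append([210+d[210:228].argmax(),y]);R.append([298+d[298:316].argmax(),y])
print([int(l[0]) for l in L],[int(l[0]) for l in R])
A=onz('wrist',L,.052,c);B=onz('wrist',R,.052,c);out=[]
for P in(A,B):
    p=np.polyfit(P[:,1],P[:,0],1);e=P[:,0]-np.polyval(p,P[:,1]);k=abs(e)<.002
    p=np.polyfit(P[k,1],P[k,0],1);out.append(p);print('yaw',90-np.degrees(np.arctan(p[0])),k.sum(),'x at y=.04',np.polyval(p,.04))
for u in (225,232,290,298): print(u,[(y,int(g[y,u])) for y in range(136,158)])
print(onz('wrist',[[225,150],[263,150],[300,150],[225,190],[300,190]],.052,c))
# held stock
E
```

```text
[218, 218, 218, 218, 219, 219, 219, 219, 219, 219, 220, 219, 219, 220, 220, 220, 227, 227, 221, 211] [308, 308, 307, 307, 307, 307, 307, 307, 307, 306, 306, 306, 306, 306, 306, 306, 305, 305, 305, 305]
yaw 86.52034400430381 17 x at y=.04 0.46621369242891636
yaw 86.25052979281203 20 x at y=.04 0.5591737439825842
225 [(136, 110), (137, 109), (138, 108), (139, 101), (140, 89), (141, 79), (142, 75), (143, 77), (144, 83), (145, 89), (146, 91), (147, 91), (148, 88), (149, 78), (150, 71), (151, 80), (152, 89), (153, 91), (154, 91), (155, 91), (156, 91), (157, 91)]
232 [(136, 104), (137, 104), (138, 102), (139, 96), (140, 87), (141, 82), (142, 78), (143, 76), (144, 77), (145, 80), (146, 81), (147, 81), (148, 78), (149, 69), (150, 65), (151, 72), (152, 79), (153, 81), (154, 81), (155, 80), (156, 80), (157, 80)]
290 [(136, 183), (137, 182), (138, 174), (139, 144), (140, 101), (141, 84), (142, 84), (143, 94), (144, 120), (145, 147), (146, 160), (147, 162), (148, 156), (149, 140), (150, 135), (151, 153), (152, 163), (153, 164), (154, 164), (155, 165), (156, 165), (157, 164)]
298 [(136, 193), (137, 192), (138, 184), (139, 152), (140, 105), (141, 86), (142, 87), (143, 100), (144, 129), (145, 158), (146, 172), (147, 172), (148, 161), (149, 141), (150, 140), (151, 163), (152, 174), (153, 175), (154, 175), (155, 174), (156, 174), (157, 174)]
[[0.476  0.0762 0.052 ]
 [0.515  0.0735 0.052 ]
 [0.5529 0.0709 0.052 ]
 [0.4716 0.0331 0.052 ]
 [0.5518 0.0276 0.052 ]]
```

>>> jog_arm(
  xyz=[
    [0.02,-0.3,0],
    [0,-0.5,0],
    [0,-0.4,0],
    [0,0,-0.3],
    [0,0,-0.5],
    [0,0,-0.6],
    [0,0,-0.6],
    [0,0,-0.5],
    [0,0,-0.2],
    [0,0,0],
  ],
  turn=[0.08,0,0,0,0,0,0,0,0,0],
)

```text
time: 6.55
eef_pos: [0.5085, -0.0083, 0.097]
ee_rot: [-179.8, -0.0, 86.4]
contact_force: [-0.1, 0.4, -0.8]
opening: 0.0214
grip_force: 58.9
```

```bash
python3 - <<'E'
from h import *
np.set_printoptions(precision=4,suppress=True)
s=r.observe();print(s['time'],s['eef_pos'],s['ee_rot'],s['contact_force'])
cv2.imwrite('pics/m4.png',cv2.cvtColor(np.hstack([cv2.resize(snap('scene','s4')[130:270,150:300],None,fx=2.6,fy=2.6,interpolation=2),cv2.resize(snap('side','d4')[150:310,220:340],(390,364),interpolation=2)]),cv2.COLOR_RGB2BGR))
E
```

```text
6.55 [ 0.5085 -0.0083  0.097 ] [-179.7608   -0.0281   86.4474] [-0.0642  0.3563 -0.7736]
```

View pics/m4.png

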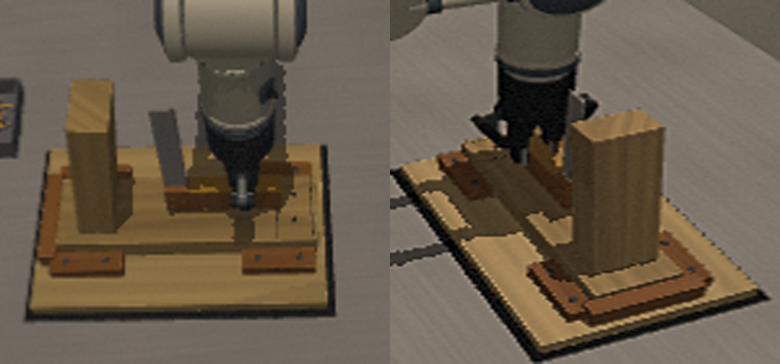

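The square is upright, above the plate and clear of the leaning post. I'll move closer and feel for the plate.

>>> jog_arm(
  xyz=[
    [-0.015,-0.25,0],
    [-0.015,-0.25,-0.05],
    [0,0,-0.05],
    [0,0,-0.05],
    [0,0,0],
  ],
  turn=[0,0,0,0,0],
)

```text
time: 7.15
eef_pos: [0.5079, -0.0347, 0.0912]
ee_rot: [-179.9, -0.0, 86.3]
contact_force: [0.0, 0.5, -1.6]
opening: 0.0213
grip_force: 59.0
```

>>> jog_arm(
  xyz=[
    [0,0,-0.03],
    [0,0,-0.03],
    [0,0,0],
  ],
  turn=[0,0,0],
)

```text
time: 7.45
eef_pos: [0.5081, -0.0344, 0.0885]
ee_rot: [-180.0, -0.0, 86.4]
contact_force: [-0.1, -0.1, -1.7]
opening: 0.0214
grip_force: 59.0
```

>>> jog_arm(
  xyz=[
    [-0.006,-0.1,0],
    [-0.006,-0.1,0],
    [-0.006,-0.1,0],
    [0,0,0],
  ],
  turn=[0,0,0,0],
)

```text
time: 7.85
eef_pos: [0.5073, -0.0505, 0.0888]
ee_rot: [180.0, 0.0, 86.3]
contact_force: [-0.3, -0.4, -1.4]
opening: 0.0215
grip_force: 59.0
```

>>> jog_arm(
  xyz=[
    [-0.006,-0.1,0],
    [-0.006,-0.1,0],
    [0,0,0],
  ],
  turn=[0,0,0],
)

```text
time: 8.15
eef_pos: [0.5067, -0.0602, 0.0889]
ee_rot: [180.0, 0.0, 86.3]
contact_force: [0.6, 0.4, -1.0]
opening: 0.0211
grip_force: 59.1
```

>>> jog_arm(
  xyz=[
    [0,0,-0.02],
    [0,0,-0.02],
    [0,0,0],
  ],
  turn=[0,0,0],
)

```text
time: 8.45
eef_pos: [0.5068, -0.0597, 0.0869]
ee_rot: [180.0, 0.0, 86.4]
contact_force: [-1.3, -0.6, -0.2]
opening: 0.0214
grip_force: 59.2
```

```bash
python3 - <<'E'
from h import *
np.set_printoptions(precision=4,suppress=True)
s=r.observe();print(s['time'],s['eef_pos'],s['ee_rot'],s['contact_force'],s['torque'])
cv2.imwrite('pics/m5.png',cv2.cvtColor(np.hstack([cv2.resize(snap('scene','s5')[145:225,165:265],None,fx=4,fy=4,interpolation=2),cv2.resize(snap('side','d5')[170:290,230:340],(390,320),interpolation=2)]),cv2.COLOR_RGB2BGR))
E
```

```text
8.45 [ 0.5068 -0.0597  0.0869] [179.9879   0.0147  86.362 ] [-1.2566 -0.5514 -0.2044] [-0.0108  0.0827 -0.0239]
```

View pics/m5.png

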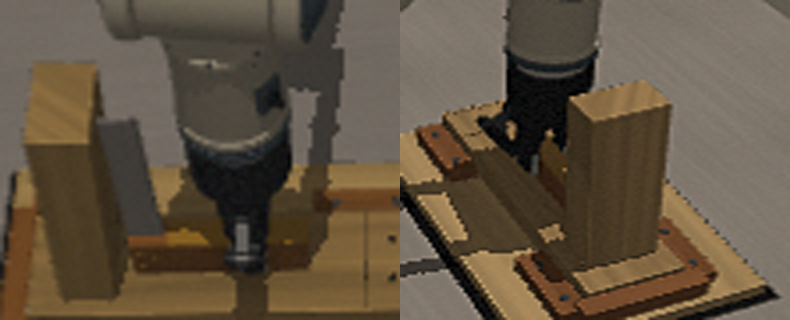

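The blade top is right at the post top and the stock's heel about 20 mm short of the foot. I'll seat it lightly, then push on.

>>> jog_arm(
  xyz=[
    [0,0,-0.02],
    [0,0,-0.02],
    [0,0,0],
  ],
  turn=[0,0,0],
)

```text
time: 8.85
eef_pos: [0.5068, -0.0597, 0.0869]
ee_rot: [180.0, 0.0, 86.4]
contact_force: [-6.4, 0.1, 10.9]
opening: 0.0214
grip_force: 60.8
```

>>> jog_arm(
  xyz=[
    [-0.006,-0.1,0],
    [0,0,0],
  ],
  turn=[0,0],
)

```text
time: 9.05
eef_pos: [0.5073, -0.0636, 0.0869]
ee_rot: [179.8, -0.1, 86.4]
contact_force: [-2.2, 5.0, 9.4]
opening: 0.0211
grip_force: 60.5
```

>>> jog_arm(
  xyz=[
    [-0.006,-0.1,0],
    [0,0,0],
  ],
  turn=[0,0],
)

```text
time: 9.25
eef_pos: [0.5073, -0.0685, 0.0869]
ee_rot: [179.8, -0.1, 86.4]
contact_force: [-1.5, 5.1, 8.1]
opening: 0.0215
grip_force: 60.4
```

>>> jog_arm(
  xyz=[
    [-0.02,-0.05,0],
    [-0.01,-0.05,0],
    [0,0,0],
  ],
  turn=[0,0,0],
)

```text
time: 9.55
eef_pos: [0.5063, -0.073, 0.087]
ee_rot: [179.7, -0.2, 86.5]
contact_force: [1.9, 8.2, 7.4]
opening: 0.0215
grip_force: 60.2
```

>>> jog_arm(
  xyz=[
    [-0.003,-0.04,0],
    [0,0,0],
  ],
  turn=[0,0],
)

```text
time: 9.75
eef_pos: [0.5062, -0.0731, 0.087]
ee_rot: [179.7, -0.4, 86.5]
contact_force: [2.1, 14.2, 7.5]
opening: 0.0213
grip_force: 60.3
```

>>> jog_arm(
  xyz=[
    [-0.003,-0.04,0],
    [0,0,0],
  ],
  turn=[0,0],
)

```text
time: 9.95
eef_pos: [0.5063, -0.0733, 0.0871]
ee_rot: [179.7, -0.6, 86.6]
contact_force: [2.0, 22.0, 8.9]
opening: 0.0215
grip_force: 60.4
```

The heel is against the foot: force rises with no travel, and the tool starts to tilt. I'll ease the push and press down slightly more.

>>> jog_arm(
  xyz=[
    [0.003,0.05,0],
    [0,0,-0.02],
    [0,0,0],
    [0,0,0],
  ],
  turn=[0,0,0,0],
)

```text
time: 10.35
eef_pos: [0.5062, -0.0731, 0.0869]
ee_rot: [179.7, -0.3, 86.5]
contact_force: [-0.8, 13.1, 12.2]
opening: 0.0214
grip_force: 61.0
```

```bash
python3 - <<'E'
from h import *
np.set_printoptions(precision=4,suppress=True)
s=r.observe();print(s['time'],s['eef_pos'],s['ee_rot'],s['contact_force'],s['torque'])
snap('wrist','w6')
cv2.imwrite('pics/m6.png',cv2.cvtColor(np.hstack([cv2.resize(snap('scene','s6')[145:225,170:245],None,fx=5,fy=5,interpolation=2),cv2.resize(snap('side','d6')[180:280,250:340],(360,400),interpolation=2)]),cv2.COLOR_RGB2BGR))
E
```

```text
10.35 [ 0.5062 -0.0731  0.0869] [179.7099  -0.2962  86.5157] [-0.809  13.0712 12.1901] [1.5537 0.2883 0.0798]
```

View pics/m6.png

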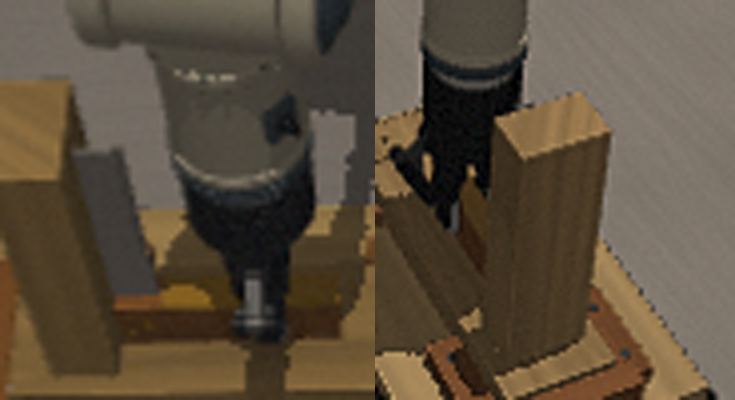

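>>> jog_arm(
  xyz=[
    [0.002,0.03,-0.01],
    [0,0,-0.01],
    [0,0,0],
    [0,0,0],
  ],
  turn=[0,0,0,0],
)

```text
time: 10.9
eef_pos: [0.5062, -0.073, 0.0869]
ee_rot: [179.7, -0.1, 86.5]
contact_force: [-3.6, 7.2, 17.1]
opening: 0.0211
grip_force: 61.6
```

```bash
python3 - <<'E'
from h import *
np.set_printoptions(precision=4,suppress=True)
s=r.observe();print(s['time'],s['eef_pos'],s['ee_rot'],s['contact_force'],s['torque'])
S=lambda *p:(np.array(p)+.5)/5-.5+[170,145]
a=np.array([np.cos(np.radians(86.3)),np.sin(np.radians(86.3))]);b=np.array([a[1],-a[0]])
P={'posttop near,far':onz('scene',S([62,180],[70,82]),.272),'foot near':onz('scene',S([118,375]),.052),'blade top L,R':onz('scene',S([78,150],[122,148]),.250),'blade base R':onz('scene',S([158,294]),.096)}
for k,v in P.items(): print(k,v[:,:2]@a,v[:,:2]@b)
T=lambda *p:(np.array(p)+.5)/4-.5+[250,180]
v=onz('side',T([123,118-0],[205,92]),.272);print('side top far,near inner?',v[:,:2]@a,v[:,:2]@b)
print('tcp across',s['eef_pos'][:2]@b,'along heel',s['eef_pos'][:2]@a-.095,'plate centre across',np.array([.5127,.04])@b)
E
```

```text
10.9 [ 0.5062 -0.073   0.0869] [179.6884  -0.1372  86.4659] [-3.5979  7.2042 17.0837] [0.98   0.7651 0.2339]
posttop near,far [-0.1346 -0.1365] [0.5455 0.4791]
foot near [-0.1377] [0.5447]
blade top L,R [-0.1329 -0.1083] [0.5101 0.5093]
blade base R [-0.1085] [0.5117]
side top far,near inner? [-0.1398 -0.139 ] [0.4789 0.5433]
tcp across 0.5099039464807268 along heel -0.1352251985882853 plate centre across 0.509050045158028
```

The measurements agree. The post top, foot and blade edge lie within about 3 mm of each other along the plate, and the blade is centred on the post within about 2 mm. I'll add a touch more push and check that it holds steady.

>>> jog_arm(
  xyz=[
    [0,-0.01,0],
    [0,0,0],
    [0,0,0],
    [0,0,0],
    [0,0,0],
    [0,0,0],
    [0,0,0],
    [0,0,0],
  ],
  turn=[0,0,0,0,0,0,0,0],
)

```text
time: 11.7
eef_pos: [0.5062, -0.0731, 0.0869]
ee_rot: [179.7, -0.2, 86.5]
contact_force: [-2.3, 9.8, 17.0]
opening: 0.0215
grip_force: 61.7
```

```bash
python3 -c "
from bench import r
print(r.finish_job())"
```

```text
the job is handed in; nothing more can be done
None
```

I handed the job in at about 12 s with the arm still gripping the square and pressing it home at about 10 N into the post and 17 N down; by the camera measurements (good to 2–3 mm) the post is square and the blade centred on it, but no verdict came back.

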